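# Fold the sprung recipe rest flat and bolt it down

## Task

The wooden recipe rest is sprung up at a slant. Press its board down against the spring until it lies level on its rubber buffers and, while it is held down, push the bolt on the board fully home under the steel keeper, so that the board stays down when you let go. Press gently: do not squash the buffers by pressing the board down with more than about 20 N, and leave the salt shaker and the mug beside it where they stand.

Things in the scene. Friction and masses are not known exactly. Their poses are not given: they have to be found in the camera images.
- rest: recipe rest: a wooden base slab 210 (x) x 250 (y) x 18 mm on screw feet. This origin is on the worktop under the slab's centre; x points away from the robot, from the hinge side to the board's free edge, y to the robot's left. The feet hold the slab's underside 8 to 28 mm above the worktop, level; this height H differs each time and is not measured. The rest does not shift
- rest_board (a joint): tilt of the board (185 from hinge to free edge x 240 x 12 mm; hinge line along y at x = -90 mm, H + 34 mm up, in its mid-plane), rad: 0 = level on its firm buffers, which give only 1 mm at the bolt for 50 N more; 0.45 = raised by the spring. Pressed at the bolt it starts down at 3 N, rising steadily to 8 N when level. Let go unbolted it springs up; bolted it rises to about 0.014 (play)
- rest_bolt (a joint): travel of the steel bolt along the rest's +y, m: 0 = drawn back, 0.032 = fully home; starts at 0 to 0.006, rubs with about 1.5 N, stays where put. A square bar, 8 x 8 mm, with a blunt end, on the board, 160 mm from the hinge and parallel to it, axis 9 mm above the board's top; it runs in two guides (22 x 14 mm, 17 mm high), 53 mm to the -y and 83 mm to the +y side of the knob at travel 0
- knob_foot (a point): fixed point on the worktop, x = 70, y = 25 mm in the rest's frame: with the board level and the bolt drawn back (travel 0) the bolt's knob stands straight above it. The knob is a dark post of 14 mm diameter whose top is 35 mm above the board. The bar runs on from it to both sides, its top 13 mm above the board, so fingers astride the knob along y press on the bar; no guide is within 38 mm
- keeper_foot (a point): fixed point on the worktop, x = 70, y = 133 mm in the rest's frame, under the steel keeper: two posts 16 mm apart in x, 14 mm long in y, under a roof (underside H + 54.8, top H + 61.8 mm above the worktop). Board level, the bar's axis is at H + 49 mm, 1.8 mm clear of the roof; its end enters at travel 13 mm, is through at 27 mm, and jams on the roof if the board is high
- salt_shaker: salt shaker, 44 mm diameter, 90 mm high, loose, to the right of the rest; origin at the centre of its underside
- mug: plain dark mug with a handle, 80 x 110 mm, 89 mm high, loose, to the left of the rest; origin at the centre of its underside
Mind the look-alikes: they are no part of the job. What is shaped like the mug but blue or purple is not meant.

How it is judged (in metres and radians):
On the way, in this order (a step that is already met when the one before it is completed fails the run):
1. the board is pressed down level (value of joint rest_board below 0.03 rad), for 0.1 s.
2. the bolt is pushed home with the board down (value of joint rest_board below 0.035 rad and value of joint rest_bolt above 0.027 m), for 0.2 s.
At the end, for the whole second after the job is handed in: The board lies level (tilt under 0.035 rad) with the bolt at least 27 mm along under the keeper, held by it alone; the salt shaker and the mug stand upright (all of step 2 and angle between each of salt_shaker, mug's own z axis and vertical below 0.2 rad); the robot touches nothing.
It fails at once if the board is forced down past level, squashing its buffers (about 26 N at the bolt) (value of joint rest_board below -0.0023 rad).
It fails at once if the salt shaker or the mug is shifted by more than 20 mm (distance of any of salt_shaker, mug from where it was at the start of the episode above 0.02 m).
It also fails if it takes over 54 s, if anything falls off the work surface, if the arm or the gripper's body presses on something with over 40 N, if the wrist force passes 120 N, or if a joint passes its speed limit or range.

## Robot

A 7-joint arm with a two-finger parallel gripper is mounted at the origin on a cart in front of the work surface, level with it; the furniture and walls round the work are solid. World frame = base frame: x ahead of the robot, y to its left, z up, the work surface at z = 0. Lengths are in m, angles in degrees, forces in N, time in s.
With the tool pointing down it reaches from about 0.425 to 0.875 m from the base axis. Payload 4.7 kg.
Tool frame: the origin (TCP) lies between the finger pads; the fingertips stand 8 mm ahead of it and the grasp point (between the pads) lies 11 mm behind it (env.tip_extent is the distance from the TCP to the fingertips, in m); z points along the fingers, y is the line along which they close (so a half turn about z gives the same grasp; the last joint's range is limited). The gripper opens to 87 mm and grips with 3 to 60 N. Pads are 19 mm wide; open, the fingers measure 117 mm over their backs; the gripper's body (75 mm by 190 mm) begins 51 mm behind the grasp point.
Start: joints at [65.609, 18.392, -4.016, 83.108, 1.295, 78.541, -3.26], TCP at [0.277, -0.588, 0.231] pointing down, gripper open.
Joint ranges: [-163.93, 163.93], [-17.29, 119.83], [-79.2, 71.16], [3.27, 140.29], [-89.18, 269.18], [5.43, 117.66], [-154.24, 154.24]. Speed limits (degrees/s): [147.25, 147.25, 180, 180, 180, 180, 180].

## Interface

Orientations are given as [roll, pitch, yaw] about the fixed x, y, z axes, in that order (R = Rz(yaw) Ry(pitch) Rx(roll)).
In Python, from cell import sensors, vision, workorder, env gives the robot as it stands.
- The arm moves only by the tool drive_tool, never from a script. Its argument "moves" is a list of rows, each an object of numbers: "x", "y", "z": the shift along the tool's x, y, z in mm; "rx", "ry", "rz": the turn, a rotation vector about the tool's x, y, z in rad; "fingers": the closure, from -1 (fully open) to 1 (shut). In form: [{"x": .., "y": .., "z": .., "rx": .., "ry": .., "rz": .., "fingers": ..}, ...]. A call has 1 to 20 rows; each row is the pose to reach, as a shift and turn from the pose commanded when the call began, along the tool's axes at that moment; what a row does not reach only later rows make up. A row lasts 1/8 s, in which the tool goes at most 62.5 mm and 10.7 degrees, less where a joint would pass 70% of its speed; a pose out of reach is approached as far as the arm can. A call with a gripper value outside its range is refused whole. The fingers move at their own pace and stop on an object; "force" is the grip in N (left out, the last holds). Time passes only in rows, so rows that repeat a pose let the fingers close. It gives the time, the measured TCP pose, the force, the opening and the grip force at its end, in the units of the state.
- sensors.get_obs(): the state, without advancing time (a new reading comes with each control period).
- vision.read_camera(name): name is "side" or "top" or "wrist"; returns a dict with "image" (400x640x3 uint8, red, green, blue), "fx", "fy", "cx", "cy" (pixels), "R" (3x3) and "t" (3): a world point X has camera coordinates R X + t. Camera axes: x right, y down, z forward; pixel columns grow to the right and rows downward; lengths in m; the calibration is good to about 2 mm. A picture is of the moment at which its call begins. There is no depth.
- workorder.sign_off(): hands the job in; it is judged then, once.
The state is a dict: "time_s": time; "qpos": joint angles; "joint_velocities": joint speeds; "effort": joint torques, N m; "tool_pos": TCP position; "tool_rot": TCP orientation; "force": force on the tool from outside, world axes, zero at the start; "wrist_torque": the same for the moment, N m; "grip_width": finger opening in m; "grasp_force": force on a finger pad.
Only numpy, scipy, OpenCV 4.12 (cv2) and the standard library are available. Lean on these libraries where they do the work, as an engineer would, in place of code of your own. Each camera call takes 0.05 s, during which the arm holds its last target. There are 200 camera calls.

## Working session

There is one attempt and no reset: what is moved stays moved. The work goes in short steps, Python scripts to look and compute and a tool call to move; the robot and the scene stay as the last step left them, time stands still between calls to the robot, and variables do not carry over. Pictures are saved under pics/ and viewed, at most 10 in all, crops included, and the job is handed in when it is done.

Besides the shell and the picture viewer there is one more tool, called after "Emit:" by a JSON object that holds its "fn" and its "kwargs". drive_tool: Moves the arm, as the interface text tells. Its arguments: {"type":"object","properties":{"moves":{"type":"array"},"force":{"type":"number"}},"required":["moves"]}

```bash
mkdir -p pics; cat > h.py <<'E'
import numpy as np, cv2
from cell import sensors, vision, workorder, env
def cam(n,save=None):
    d=vision.read_camera(n)
    if save: cv2.imwrite('pics/'+save,d['image'][:,:,::-1])
    return d
def proj(d,X):
    c=np.array(d['R'])@np.array(X,float)+np.array(d['t']); return np.array([d['fx']*c[0]/c[2]+d['cx'],d['fy']*c[1]/c[2]+d['cy']])
def ray(d,u,v):
    R=np.array(d['R']);o=-R.T@np.array(d['t']);r=R.T@np.array([(u-d['cx'])/d['fx'],(v-d['cy'])/d['fy'],1]);return o,r/np.linalg.norm(r)
def onz(d,u,v,z):
    o,r=ray(d,u,v);return o+r*(z-o[2])/r[2]
def tri(d1,p1,d2,p2):
    o1,r1=ray(d1,*p1);o2,r2=ray(d2,*p2)
    s=np.linalg.lstsq(np.c_[r1,-r2],o2-o1,rcond=None)[0]
    a=o1+s[0]*r1;b=o2+s[1]*r2;return (a+b)/2,np.linalg.norm(a-b)
E
python3 - <<'E'
from h import *
import pickle
D={n:cam(n,n+'0.png') for n in('top','side')}
pickle.dump(D,open('D.pkl','wb'))
for n in D: print(n,D[n]['fx'],-np.array(D[n]['R']).T@D[n]['t'],np.round(D[n]['R'],2).tolist())
o=sensors.get_obs();print(o['tool_pos'],o['tool_rot'],o['force'],o['grip_width'])
E
```

```text
top 490.8157441263959 [ 0.44906026 -0.05468182  1.26052394] [[0.0, -1.0, -0.01], [-1.0, -0.0, -0.05], [0.05, 0.01, -1.0]]
side 390.02175816328685 [ 0.90323578 -0.94431964  0.79830323] [[0.93, 0.37, -0.01], [0.22, -0.57, -0.79], [-0.3, 0.73, -0.62]]
[ 0.27650629 -0.58773276  0.22958928] [-1.79903558e+02  5.30432431e-03  2.51999309e+01] [0.06406616 0.23857095 0.34568443] 0.08743419808858754
```

View pics/top0.png

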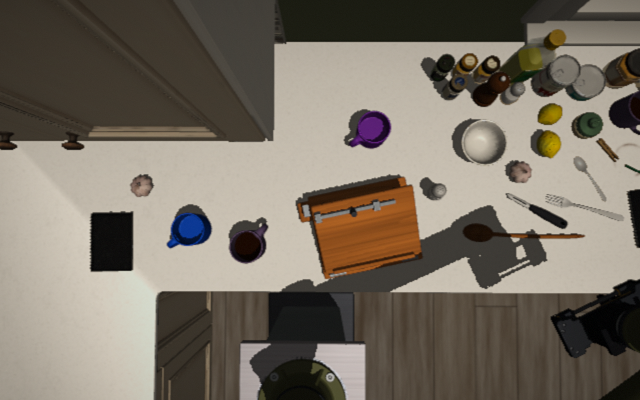

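View pics/side0.png

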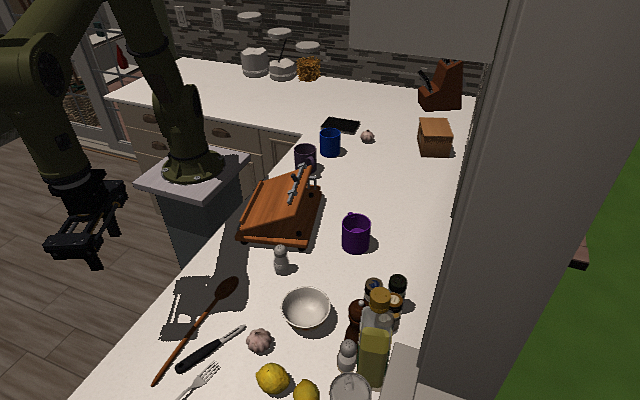

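The top view shows the rest around (360,225) with the knob at about (353,211), the keeper near (305,210), the salt shaker at (435,190) and the dark mug at (247,243). In the side view the rest is at (280,210). I'll zoom in on both.

```bash
python3 - <<'E'
import cv2,numpy as np
a=cv2.imread('pics/top0.png')[160:300,280:430];b=cv2.imread('pics/side0.png')[145:260,225:335]
a=cv2.resize(a,(560,523),interpolation=cv2.INTER_CUBIC)
a=cv2.resize(cv2.imread('pics/top0.png')[165:285,290:430],None,fx=5,fy=5,interpolation=cv2.INTER_CUBIC)
b=cv2.resize(b,None,fx=5,fy=5,interpolation=cv2.INTER_CUBIC)
cv2.imwrite('pics/a.png',np.clip(a*1.5,0,255));cv2.imwrite('pics/b.png',np.clip(b*1.3,0,255));print(a.shape,b.shape)
E
```

```text
(600, 700, 3) (575, 550, 3)[ WARN:0@0.085] global loadsave.cpp:1063 imwrite_ Unsupported depth image for selected encoder is fallbacked to CV_8U.
```

View pics/a.png

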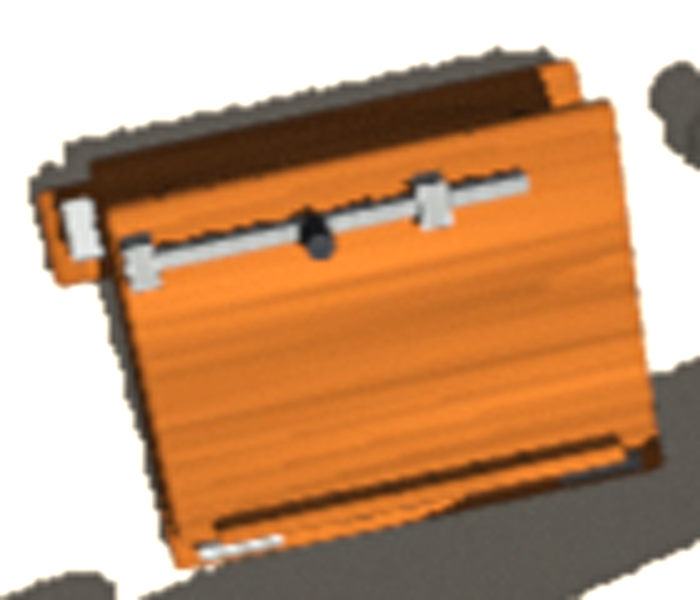

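View pics/b.png

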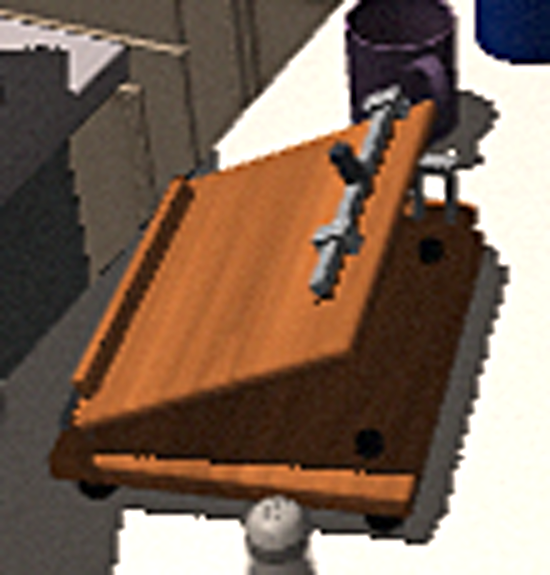

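Crop readings: the knob top is at (320,243) in top and (342,152) in side. The keeper roof is at (82,229) and (437,160). The board's free corners are at (610,103)/(347,352) on the right and (107,208)/(433,103) on the left. The bar runs (135,262)–(525,182) in the top view.

```bash
python3 - <<'E'
from h import *
import pickle
D=pickle.load(open('D.pkl','rb'));T,S=D['top'],D['side']
t=lambda p:(290+(p[0]-2)/5,165+(p[1]-2)/5); s=lambda p:(225+(p[0]-2)/5,145+(p[1]-2)/5)
P={}
for n,a,b in [('knobtop',(321,244),(342,150)),('roof',(82,229),(437,160)),('bR',(610,103),(348,350)),('bL',(107,208),(434,102)),('barR',(526,183),(322,292)),('slabFR',(577,70),(414,480))]:
    P[n],e=tri(T,t(a),S,s(b));print(n,np.round(P[n]*1000,1),'gap',round(e*1000,1))
y=P['bL']-P['bR'];print('board yaw',np.degrees(np.arctan2(-y[0],y[1])),'len',np.linalg.norm(y))
H=P['roof'][2]-.0618;print('H from roof',H, 'from bR', P['bR'][2]-(.034+.185*np.sin(.45)+.006*np.cos(.45)))
z=.0
psi=np.arctan2(-y[0],y[1])
for th in [psi]:
  R=np.array([[np.cos(th),-np.sin(th)],[np.sin(th),np.cos(th)]])
  c=np.cos(.45);si=np.sin(.45)
  def org(n,l): return P[n][:2]-R@np.array(l)
  print('O roof',org('roof',(.070,.133)))
  print('O bR',org('bR',(-.09+.185*c-.006*si,-.12)),'bL',org('bL',(-.09+.185*c-.006*si,.12)))
  print('O knob',org('knobtop',(-.09+.16*c-.041*si,.025)), 'knobtop z exp', H+.034+.16*si+.041*c)
  print('slabFR',org('slabFR',(.105,-.125)))
# plane-based yaw from bar & slab edges
for n,a,b,zz in [('bar',(135,262),(526,183),H+.034+.16*si+.019*c),('front edge',(660,465),(178,565),H+.018),('ear-far edge',(40,192),(577,62),H+.018)]:
  d=onz(T,*t(a),zz)-onz(T,*t(b),zz); d*=np.sign(d[1]);print(n,np.degrees(np.arctan2(-d[0],d[1])),np.linalg.norm(d))
E
```

```text
knobtop [ 475.2 -122.1  161.3] gap 0.9
roof [484.5 -11.9  84.6] gap 2.5
bR [ 540.6 -256.1  137.4] gap 0.3
bL [491.4 -25.8 139. ] gap 0.1
barR [ 505.1 -217.   136.5] gap 3.2
slabFR [ 568.4 -253.4   50.1] gap 10.1
board yaw 12.075311967515756 len 0.23550016133110285
H from roof 0.022814545782799754 from bR 0.01757687666034083
O roof [ 0.44383082 -0.15662013]
O bR [ 0.44318217 -0.15423303] bL [ 0.44412458 -0.15863823]
O knob [ 0.44495992 -0.15411164] knobtop z exp 0.16332736243705637
slabFR [ 0.43960659 -0.15314089]
bar 11.64349522878384 0.18162128179853768
front edge 11.904334436883332 0.24322918790440418
ear-far edge 13.843624426405588 0.2752874997572191
```

The points agree: origin about (0.444, -0.156), yaw about 12°, H about 20 mm, bolt travel about 2 mm. Next I move above the knob.

```bash
cat >> h.py <<'E'
from scipy.spatial.transform import Rotation as Ro
O=np.array([.444,-.156]);YAW=12.
def w(xr,yr,z):
    a=np.radians(YAW);return np.r_[O+np.array([[np.cos(a),-np.sin(a)],[np.sin(a),np.cos(a)]])@[xr,yr],z]
def delta(target,yaw=None):
    o=sensors.get_obs();R=Ro.from_euler('xyz',o['tool_rot'],degrees=True)
    print('pos',np.round(o['tool_pos']*1000,1),'rot',np.round(o['tool_rot'],2),'F',np.round(o['force'],1))
    print('d tool mm',np.round(R.inv().apply(target-o['tool_pos'])*1000,1))
    if yaw is not None: print('rotvec',np.round((R.inv()*Ro.from_euler('xyz',[180,0,yaw],degrees=True)).as_rotvec(),4))
E
python3 - <<'E'
from h import *
delta(w(.048,.027,.240),12)
E
```

```text
pos [ 276.5 -587.7  229.6] rot [-1.799e+02  1.000e-02  2.520e+01] F [0.1 0.2 0.3]
d tool mm [ 388.3 -334.7   -9.9]
rotvec [-0.0017  0.0003  0.2304]
```

Emit:
{"fn": "drive_tool", "kwargs": {"moves": [{"x": 39,"y": -33,"z": -10,"rz": 0.023,"fingers": 0.26},{"x": 78,"y": -67,"z": -10,"rz": 0.046,"fingers": 0.26},{"x": 116,"y": -100,"z": -10,"rz": 0.07,"fingers": 0.26},{"x": 155,"y": -134,"z": -10,"rz": 0.09,"fingers": 0.26},{"x": 194,"y": -167,"z": -10,"rz": 0.115,"fingers": 0.26},{"x": 233,"y": -201,"z": -10,"rz": 0.14,"fingers": 0.26},{"x": 272,"y": -234,"z": -10,"rz": 0.16,"fingers": 0.26},{"x": 311,"y": -268,"z": -10,"rz": 0.185,"fingers": 0.26},{"x": 350,"y": -301,"z": -10,"rz": 0.21,"fingers": 0.26},{"x": 388.3,"y": -334.7,"z": -10,"rx": -0.0017,"rz": 0.2304,"fingers": 0.26},{"x": 388.3,"y": -334.7,"z": -10,"rx": -0.0017,"rz": 0.2304,"fingers": 0.26},{"x": 388.3,"y": -334.7,"z": -10,"rx": -0.0017,"rz": 0.2304,"fingers": 0.26},{"x": 388.3,"y": -334.7,"z": -10,"rx": -0.0017,"rz": 0.2304,"fingers": 0.26}]}}

```text
invalid input at $.moves[0]: expected keys x, y, z, rx, ry, rz, fingers
```

Emit:
{"fn": "drive_tool", "kwargs": {"moves": [{"x": 39,"y": -33,"z": -10,"rx": 0,"ry": 0,"rz": 0.023,"fingers": 0.26},{"x": 78,"y": -67,"z": -10,"rx": 0,"ry": 0,"rz": 0.046,"fingers": 0.26},{"x": 116,"y": -100,"z": -10,"rx": 0,"ry": 0,"rz": 0.07,"fingers": 0.26},{"x": 155,"y": -134,"z": -10,"rx": 0,"ry": 0,"rz": 0.09,"fingers": 0.26},{"x": 194,"y": -167,"z": -10,"rx": 0,"ry": 0,"rz": 0.115,"fingers": 0.26},{"x": 233,"y": -201,"z": -10,"rx": 0,"ry": 0,"rz": 0.14,"fingers": 0.26},{"x": 272,"y": -234,"z": -10,"rx": 0,"ry": 0,"rz": 0.16,"fingers": 0.26},{"x": 311,"y": -268,"z": -10,"rx": 0,"ry": 0,"rz": 0.185,"fingers": 0.26},{"x": 350,"y": -301,"z": -10,"rx": 0,"ry": 0,"rz": 0.21,"fingers": 0.26},{"x": 388.3,"y": -334.7,"z": -10,"rx": -0.0017,"ry": 0,"rz": 0.2304,"fingers": 0.26},{"x": 388.3,"y": -334.7,"z": -10,"rx": -0.0017,"ry": 0,"rz": 0.2304,"fingers": 0.26},{"x": 388.3,"y": -334.7,"z": -10,"rx": -0.0017,"ry": 0,"rz": 0.2304,"fingers": 0.26},{"x": 388.3,"y": -334.7,"z": -10,"rx": -0.0017,"ry": 0,"rz": 0.2304,"fingers": 0.26}]}}

```text
time_s: 1.72
tool_pos: [0.4849, -0.1217, 0.2403]
tool_rot: [179.9, 0.0, 11.8]
force: [0.4, -0.6, 0.3]
grip_width: 0.0321
grasp_force: 0.0
```

```bash
python3 - <<'E'
from h import *
delta(w(.048,.027,.240),12)
o=sensors.get_obs();print(o['grip_width'],o['time_s'],env.tip_extent)
d=cam('wrist','wrist1.png')
import pickle;pickle.dump(d,open('W.pkl','wb'))
H=.02;c,s=np.cos(.45),np.sin(.45)
for n,X in dict(knobtop=w(-.09+.16*c-.041*s,.027,H+.034+.16*s+.041*c),tips=w(.048,.027,.232)).items(): print(n,proj(d,X))
E
```

```text
pos [ 484.9 -121.7  240.3] rot [1.7989e+02 3.0000e-02 1.1840e+01] F [ 0.4 -0.6  0.3]
d tool mm [ 0.8 -2.   0.3]
rotvec [ 0.0019  0.0005 -0.0029]
0.032112920949623903 1.725 0.008
knobtop [315.02804322 222.80342013]
tips [313.59854243 249.00148034]
```

View pics/wrist1.png

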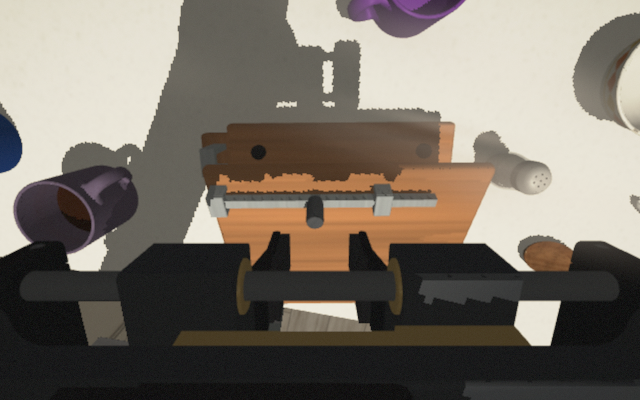

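In the wrist view the knob top is at (315,220), within 3 px of the prediction of (315,223), and the bar lies horizontal. I'll go down astride the knob and follow the bolt's arc to just above level.

Emit:
{"fn": "drive_tool", "kwargs": {"moves": [{"x": 0,"y": -1,"z": 30,"rx": 0,"ry": 0,"rz": 0,"fingers": 0.26},{"x": 0,"y": -1,"z": 60,"rx": 0,"ry": 0,"rz": 0,"fingers": 0.26},{"x": -1,"y": -1,"z": 78,"rx": 0,"ry": 0,"rz": 0,"fingers": 0.26},{"x": -1,"y": -1,"z": 84,"rx": 0,"ry": 0,"rz": 0,"fingers": 0.26},{"x": -1,"y": -1,"z": 90,"rx": 0,"ry": 0,"rz": 0,"fingers": 0.26},{"x": 2,"y": -1,"z": 97,"rx": 0,"ry": 0,"rz": 0,"fingers": 0.26},{"x": 6,"y": -1,"z": 104,"rx": 0,"ry": 0,"rz": 0,"fingers": 0.26},{"x": 6,"y": -1,"z": 104,"rx": 0,"ry": 0,"rz": 0,"fingers": 0.26}]}}

```text
time_s: 2.78
tool_pos: [0.4925, -0.118, 0.1369]
tool_rot: [179.9, -0.1, 12.0]
force: [1.5, -0.9, 5.0]
grip_width: 0.0323
grasp_force: 2.5
```

```bash
python3 - <<'E'
from h import *
delta(w(.0538,.027,.136),12)
d=cam('wrist','wrist2.png')
E
```

```text
pos [ 492.5 -118.   136.9] rot [ 1.7986e+02 -1.2000e-01  1.2020e+01] F [ 1.5 -0.9  5. ]
d tool mm [-1.5  0.   0.9]
rotvec [ 0.0025 -0.0021  0.0004]
```

View pics/wrist2.png

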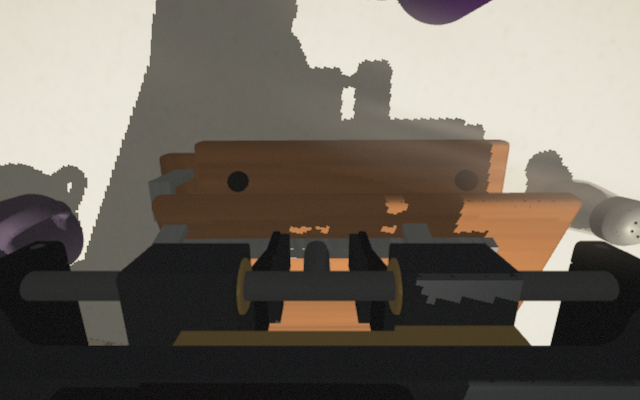

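The knob is at (316,255), centred between the fingers. The board is going down with 5 N on it. I'll continue.

Emit:
{"fn": "drive_tool", "kwargs": {"moves": [{"x": 3,"y": 0,"z": 8,"rx": 0,"ry": 0,"rz": 0,"fingers": 0.26},{"x": 6,"y": 0,"z": 16,"rx": 0,"ry": 0,"rz": 0,"fingers": 0.26},{"x": 9,"y": 0,"z": 24,"rx": 0,"ry": 0,"rz": 0,"fingers": 0.26},{"x": 11,"y": 0,"z": 32,"rx": 0,"ry": 0,"rz": 0,"fingers": 0.26},{"x": 13,"y": 0,"z": 38,"rx": 0,"ry": 0,"rz": 0,"fingers": 0.26},{"x": 14,"y": 0,"z": 44,"rx": 0,"ry": 0,"rz": 0,"fingers": 0.26},{"x": 14,"y": 0,"z": 44,"rx": 0,"ry": 0,"rz": 0,"fingers": 0.26},{"x": 14,"y": 0,"z": 44,"rx": 0,"ry": 0,"rz": 0,"fingers": 0.26}]}}

```text
time_s: 3.82
tool_pos: [0.5069, -0.1149, 0.094]
tool_rot: [179.8, -0.2, 12.0]
force: [1.3, 0.3, 6.7]
grip_width: 0.032
grasp_force: 3.6
```

Emit:
{"fn": "drive_tool", "kwargs": {"moves": [{"x": 0.5,"y": 0,"z": 2,"rx": 0,"ry": 0,"rz": 0,"fingers": 0.26},{"x": 1,"y": 0,"z": 4,"rx": 0,"ry": 0,"rz": 0,"fingers": 0.26},{"x": 1.3,"y": 0,"z": 6,"rx": 0,"ry": 0,"rz": 0,"fingers": 0.26},{"x": 1.5,"y": 0,"z": 7,"rx": 0,"ry": 0,"rz": 0,"fingers": 0.26},{"x": 1.5,"y": 0,"z": 7,"rx": 0,"ry": 0,"rz": 0,"fingers": 0.26},{"x": 1.5,"y": 0,"z": 7,"rx": 0,"ry": 0,"rz": 0,"fingers": 0.26}]}}

```text
time_s: 4.58
tool_pos: [0.5081, -0.1147, 0.087]
tool_rot: [179.8, -0.2, 12.0]
force: [0.1, 0.8, 7.5]
grip_width: 0.0321
grasp_force: 3.8
```

Emit:
{"fn": "drive_tool", "kwargs": {"moves": [{"x": 0,"y": 0,"z": 1,"rx": 0,"ry": 0,"rz": 0,"fingers": 0.26},{"x": 0,"y": 0,"z": 2,"rx": 0,"ry": 0,"rz": 0,"fingers": 0.26},{"x": 0,"y": 0,"z": 2,"rx": 0,"ry": 0,"rz": 0,"fingers": 0.26}]}}

```text
time_s: 4.95
tool_pos: [0.5084, -0.1146, 0.0851]
tool_rot: [179.8, -0.2, 12.0]
force: [1.3, 0.6, 7.0]
grip_width: 0.0322
grasp_force: 3.9
```

Emit:
{"fn": "drive_tool", "kwargs": {"moves": [{"x": 0,"y": 0,"z": 0.5,"rx": 0,"ry": 0,"rz": 0,"fingers": 0.26},{"x": 0,"y": 0,"z": 1,"rx": 0,"ry": 0,"rz": 0,"fingers": 0.26},{"x": 0,"y": 0,"z": 1,"rx": 0,"ry": 0,"rz": 0,"fingers": 0.26}]}}

```text
time_s: 5.32
tool_pos: [0.5085, -0.1146, 0.0842]
tool_rot: [179.8, -0.2, 12.0]
force: [1.8, 0.0, 8.1]
grip_width: 0.0322
grasp_force: 3.9
```

Emit:
{"fn": "drive_tool", "kwargs": {"moves": [{"x": 0,"y": 0,"z": 0.4,"rx": 0,"ry": 0,"rz": 0,"fingers": 0.26},{"x": 0,"y": 0,"z": 0.4,"rx": 0,"ry": 0,"rz": 0,"fingers": 0.26}]}}

```text
time_s: 5.58
tool_pos: [0.5086, -0.1145, 0.0838]
tool_rot: [179.8, -0.2, 12.0]
force: [2.3, -0.2, 8.2]
grip_width: 0.0324
grasp_force: 3.9
```

Emit:
{"fn": "drive_tool", "kwargs": {"moves": [{"x": 0,"y": 0,"z": 0.3,"rx": 0,"ry": 0,"rz": 0,"fingers": 0.26},{"x": 0,"y": 0,"z": 0.3,"rx": 0,"ry": 0,"rz": 0,"fingers": 0.26}]}}

```text
time_s: 5.82
tool_pos: [0.5086, -0.1145, 0.0835]
tool_rot: [179.8, -0.2, 12.0]
force: [1.5, 0.7, 7.4]
grip_width: 0.0322
grasp_force: 4.0
```

```bash
python3 - <<'E'
from h import *
import pickle
delta(w(.070,.027,.081),12)
d=cam('side','side2.png');im=cv2.resize(d['image'][145:260,225:335,::-1],None,fx=5,fy=5,interpolation=cv2.INTER_CUBIC)
cv2.imwrite('pics/side2c.png',cv2.convertScaleAbs(im,alpha=1.4))
E
```

```text
pos [ 508.6 -114.5   83.5] rot [179.83  -0.25  12.01] F [1.5 0.7 7.4]
d tool mm [-1.8  0.1  2.5]
rotvec [ 0.0029 -0.0043  0.0002]
```

View pics/side2c.png

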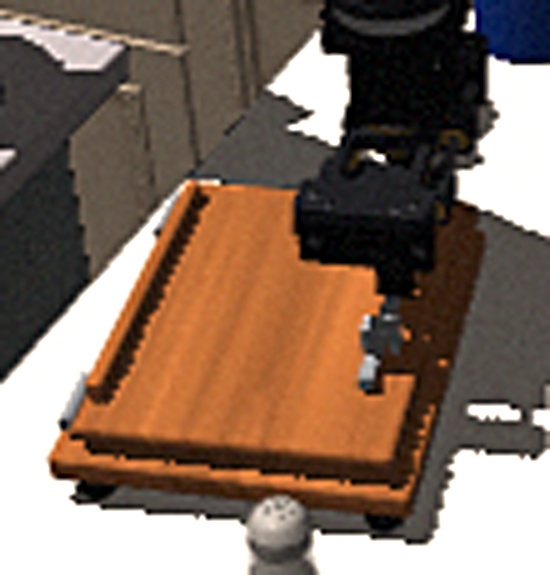

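The board is close to level. Its front edge runs from (80,440) to (400,470), slightly above the slab. I'll keep going in small steps.

Emit:
{"fn": "drive_tool", "kwargs": {"moves": [{"x": 0,"y": 0,"z": 0.4,"rx": 0,"ry": 0,"rz": 0,"fingers": 0.26},{"x": 0,"y": 0,"z": 0.4,"rx": 0,"ry": 0,"rz": 0,"fingers": 0.26}]}}

```text
time_s: 6.12
tool_pos: [0.5086, -0.1146, 0.0832]
tool_rot: [179.8, -0.3, 12.0]
force: [1.7, 0.6, 8.5]
grip_width: 0.0323
grasp_force: 4.0
```

Emit:
{"fn": "drive_tool", "kwargs": {"moves": [{"x": 0,"y": 0,"z": 0.3,"rx": 0,"ry": 0,"rz": 0,"fingers": 0.26},{"x": 0,"y": 0,"z": 0.3,"rx": 0,"ry": 0,"rz": 0,"fingers": 0.26}]}}

```text
time_s: 6.38
tool_pos: [0.5087, -0.1145, 0.0829]
tool_rot: [179.8, -0.3, 12.0]
force: [1.4, 0.4, 7.4]
grip_width: 0.0323
grasp_force: 4.0
```

Emit:
{"fn": "drive_tool", "kwargs": {"moves": [{"x": 0,"y": 0,"z": 0.3,"rx": 0,"ry": 0,"rz": 0,"fingers": 0.26},{"x": 0,"y": 0,"z": 0.3,"rx": 0,"ry": 0,"rz": 0,"fingers": 0.26}]}}

```text
time_s: 6.62
tool_pos: [0.5087, -0.1146, 0.0826]
tool_rot: [179.8, -0.3, 12.0]
force: [1.6, 2.0, 8.2]
grip_width: 0.032
grasp_force: 4.0
```

Emit:
{"fn": "drive_tool", "kwargs": {"moves": [{"x": 0,"y": 0,"z": 0.3,"rx": 0,"ry": 0,"rz": 0,"fingers": 0.26},{"x": 0,"y": 0,"z": 0.3,"rx": 0,"ry": 0,"rz": 0,"fingers": 0.26}]}}

```text
time_s: 6.88
tool_pos: [0.5087, -0.1145, 0.0823]
tool_rot: [179.8, -0.3, 12.0]
force: [2.1, 1.1, 7.1]
grip_width: 0.0321
grasp_force: 4.0
```

Emit:
{"fn": "drive_tool", "kwargs": {"moves": [{"x": 0,"y": 0,"z": 0.3,"rx": 0,"ry": 0,"rz": 0,"fingers": 0.26},{"x": 0,"y": 0,"z": 0.3,"rx": 0,"ry": 0,"rz": 0,"fingers": 0.26}]}}

```text
time_s: 7.12
tool_pos: [0.5088, -0.1145, 0.082]
tool_rot: [179.8, -0.3, 12.0]
force: [0.8, 0.8, 7.5]
grip_width: 0.0324
grasp_force: 4.0
```

Emit:
{"fn": "drive_tool", "kwargs": {"moves": [{"x": 0,"y": 0,"z": 0.25,"rx": 0,"ry": 0,"rz": 0,"fingers": 0.26},{"x": 0,"y": 0,"z": 0.25,"rx": 0,"ry": 0,"rz": 0,"fingers": 0.26}]}}

```text
time_s: 7.38
tool_pos: [0.5088, -0.1145, 0.0818]
tool_rot: [179.8, -0.3, 12.0]
force: [1.5, 1.1, 6.8]
grip_width: 0.0324
grasp_force: 4.0
```

Emit:
{"fn": "drive_tool", "kwargs": {"moves": [{"x": 0,"y": 0,"z": 0.3,"rx": 0,"ry": 0,"rz": 0,"fingers": 0.26},{"x": 0,"y": 0,"z": 0.3,"rx": 0,"ry": 0,"rz": 0,"fingers": 0.26}]}}

```text
time_s: 7.62
tool_pos: [0.5088, -0.1145, 0.0815]
tool_rot: [179.8, -0.3, 12.0]
force: [1.8, 0.7, 7.6]
grip_width: 0.0322
grasp_force: 4.0
```

Emit:
{"fn": "drive_tool", "kwargs": {"moves": [{"x": 0,"y": 0,"z": 0.25,"rx": 0,"ry": 0,"rz": 0,"fingers": 0.26},{"x": 0,"y": 0,"z": 0.25,"rx": 0,"ry": 0,"rz": 0,"fingers": 0.26}]}}

```text
time_s: 7.88
tool_pos: [0.5088, -0.1145, 0.0814]
tool_rot: [179.8, -0.3, 12.0]
force: [2.2, 1.4, 8.4]
grip_width: 0.0322
grasp_force: 4.6
```

The pad force has risen from 4.0 to 4.6 N, so the buffers are reached. One small step more for margin.

Emit:
{"fn": "drive_tool", "kwargs": {"moves": [{"x": 0,"y": 0,"z": 0.2,"rx": 0,"ry": 0,"rz": 0,"fingers": 0.26},{"x": 0,"y": 0,"z": 0.2,"rx": 0,"ry": 0,"rz": 0,"fingers": 0.26}]}}

```text
time_s: 8.12
tool_pos: [0.5089, -0.1145, 0.0814]
tool_rot: [179.8, -0.3, 12.0]
force: [1.5, 1.5, 10.8]
grip_width: 0.0316
grasp_force: 5.1
```

Emit:
{"fn": "drive_tool", "kwargs": {"moves": [{"x": 0,"y": -1,"z": 0.15,"rx": 0,"ry": 0,"rz": 0,"fingers": 0.26},{"x": 0,"y": -2.5,"z": 0.15,"rx": 0,"ry": 0,"rz": 0,"fingers": 0.26},{"x": 0,"y": -4,"z": 0.15,"rx": 0,"ry": 0,"rz": 0,"fingers": 0.26},{"x": 0,"y": -6,"z": 0.15,"rx": 0,"ry": 0,"rz": 0,"fingers": 0.26},{"x": 0,"y": -6,"z": 0.15,"rx": 0,"ry": 0,"rz": 0,"fingers": 0.26}]}}

```text
time_s: 8.75
tool_pos: [0.5078, -0.1095, 0.0814]
tool_rot: [179.7, -0.3, 12.0]
force: [1.4, -0.4, 10.7]
grip_width: 0.0322
grasp_force: 5.2
```

```bash
python3 - <<'E'
from h import *
d=cam('wrist');im=d['image'][200:350,150:490,::-1]
cv2.imwrite('pics/w3.png',cv2.convertScaleAbs(cv2.resize(im,None,fx=2.3,fy=2.3,interpolation=cv2.INTER_CUBIC),alpha=2))
E
```

```text
(no output)
```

View pics/w3.png

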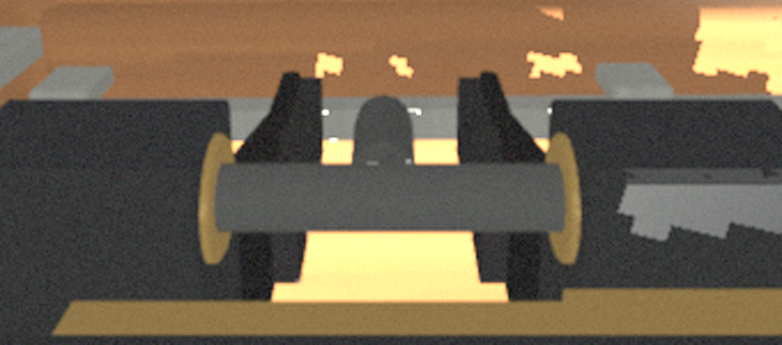

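The knob, at x≈384, sits between fingers at 322 and 458. It is riding along with the fingers on the bar by friction. Continuing.

Emit:
{"fn": "drive_tool", "kwargs": {"moves": [{"x": 0,"y": -2,"z": 0.1,"rx": 0,"ry": 0,"rz": 0,"fingers": 0.26},{"x": 0,"y": -4,"z": 0.1,"rx": 0,"ry": 0,"rz": 0,"fingers": 0.26},{"x": 0,"y": -6,"z": 0.1,"rx": 0,"ry": 0,"rz": 0,"fingers": 0.26},{"x": 0,"y": -8,"z": 0.1,"rx": 0,"ry": 0,"rz": 0,"fingers": 0.26},{"x": 0,"y": -10,"z": 0.1,"rx": 0,"ry": 0,"rz": 0,"fingers": 0.26},{"x": 0,"y": -12,"z": 0.1,"rx": 0,"ry": 0,"rz": 0,"fingers": 0.26},{"x": 0,"y": -12,"z": 0.1,"rx": 0,"ry": 0,"rz": 0,"fingers": 0.26}]}}

```text
time_s: 9.68
tool_pos: [0.5053, -0.0978, 0.0814]
tool_rot: [179.7, -0.3, 12.0]
force: [0.5, -0.1, 11.4]
grip_width: 0.0323
grasp_force: 5.6
```

Emit:
{"fn": "drive_tool", "kwargs": {"moves": [{"x": 0,"y": -2,"z": 0,"rx": 0,"ry": 0,"rz": 0,"fingers": 0.26},{"x": 0,"y": -4,"z": 0,"rx": 0,"ry": 0,"rz": 0,"fingers": 0.26},{"x": 0,"y": -6,"z": 0,"rx": 0,"ry": 0,"rz": 0,"fingers": 0.26},{"x": 0,"y": -6,"z": 0,"rx": 0,"ry": 0,"rz": 0,"fingers": 0.26}]}}

```text
time_s: 10.18
tool_pos: [0.504, -0.0919, 0.0813]
tool_rot: [179.7, -0.3, 12.0]
force: [0.1, -1.0, 12.0]
grip_width: 0.0321
grasp_force: 5.7
```

Emit:
{"fn": "drive_tool", "kwargs": {"moves": [{"x": 0,"y": -1.5,"z": 0,"rx": 0,"ry": 0,"rz": 0,"fingers": 0.26},{"x": 0,"y": -3,"z": 0,"rx": 0,"ry": 0,"rz": 0,"fingers": 0.26},{"x": 0,"y": -4.5,"z": 0,"rx": 0,"ry": 0,"rz": 0,"fingers": 0.26},{"x": 0,"y": -4.5,"z": 0,"rx": 0,"ry": 0,"rz": 0,"fingers": 0.26}]}}

```text
time_s: 10.68
tool_pos: [0.503, -0.0876, 0.0813]
tool_rot: [179.7, -0.3, 12.0]
force: [0.2, -1.2, 11.3]
grip_width: 0.0322
grasp_force: 5.7
```

Emit:
{"fn": "drive_tool", "kwargs": {"moves": [{"x": 0,"y": -1.5,"z": 0,"rx": 0,"ry": 0,"rz": 0,"fingers": 0.26},{"x": 0,"y": -3,"z": 0,"rx": 0,"ry": 0,"rz": 0,"fingers": 0.26},{"x": 0,"y": -3,"z": 0,"rx": 0,"ry": 0,"rz": 0,"fingers": 0.26}]}}

```text
time_s: 11.05
tool_pos: [0.5026, -0.0857, 0.0814]
tool_rot: [179.7, -0.3, 12.0]
force: [2.0, -2.6, 11.5]
grip_width: 0.032
grasp_force: 5.3
```

```bash
python3 - <<'E'
from h import *
delta(w(.070,.057,.081),12)
d=cam('wrist');im=d['image'][200:350,150:490,::-1]
cv2.imwrite('pics/w4.png',cv2.convertScaleAbs(cv2.resize(im,None,fx=2.3,fy=2.3,interpolation=cv2.INTER_CUBIC),alpha=2))
E
```

```text
pos [502.6 -85.7  81.4] rot [179.67  -0.3   11.96] F [ 2.  -2.6 11.5]
d tool mm [-2.  -0.4  0.4]
rotvec [ 0.0058 -0.0052 -0.0007]
```

View pics/w4.png

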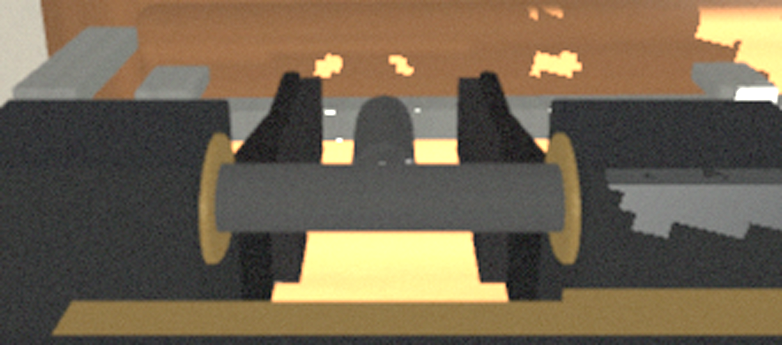

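The knob (x≈385) is still riding with the fingers, which have moved about 29 mm. The last step fell short and the side force rose, so the stop is probably reached. I'll push on to confirm.

Emit:
{"fn": "drive_tool", "kwargs": {"moves": [{"x": 0,"y": -1.5,"z": 0,"rx": 0,"ry": 0,"rz": 0,"fingers": 0.26},{"x": 0,"y": -3,"z": 0,"rx": 0,"ry": 0,"rz": 0,"fingers": 0.26},{"x": 0,"y": -4,"z": 0,"rx": 0,"ry": 0,"rz": 0,"fingers": 0.26},{"x": 0,"y": -4,"z": 0,"rx": 0,"ry": 0,"rz": 0,"fingers": 0.26}]}}

```text
time_s: 11.6
tool_pos: [0.5018, -0.0835, 0.0814]
tool_rot: [179.6, -0.3, 11.9]
force: [1.2, -6.6, 10.1]
grip_width: 0.0318
grasp_force: 5.0
```

Emit:
{"fn": "drive_tool", "kwargs": {"moves": [{"x": 0,"y": -1.5,"z": 0,"rx": 0,"ry": 0,"rz": 0,"fingers": 0.26},{"x": 0,"y": -3,"z": 0,"rx": 0,"ry": 0,"rz": 0,"fingers": 0.26},{"x": 0,"y": -3,"z": 0,"rx": 0,"ry": 0,"rz": 0,"fingers": 0.26}]}}

```text
time_s: 11.98
tool_pos: [0.501, -0.0807, 0.0813]
tool_rot: [179.6, -0.3, 11.9]
force: [1.5, -7.1, 10.6]
grip_width: 0.0321
grasp_force: 5.2
```

The fingers now slip on the bar at 7 N, so the bolt is at its stop. Lifting off.

Emit:
{"fn": "drive_tool", "kwargs": {"moves": [{"x": 0,"y": 0,"z": -1,"rx": 0,"ry": 0,"rz": 0,"fingers": 0.26},{"x": 0,"y": 0,"z": -2,"rx": 0,"ry": 0,"rz": 0,"fingers": 0.26},{"x": 0,"y": 0,"z": -4,"rx": 0,"ry": 0,"rz": 0,"fingers": 0.26},{"x": 0,"y": 0,"z": -7,"rx": 0,"ry": 0,"rz": 0,"fingers": 0.26},{"x": 0,"y": 0,"z": -7,"rx": 0,"ry": 0,"rz": 0,"fingers": 0.26}]}}

```text
time_s: 12.6
tool_pos: [0.498, -0.0767, 0.0856]
tool_rot: [179.9, 0.0, 12.0]
force: [-0.1, 0.1, -0.4]
grip_width: 0.0321
grasp_force: 0.0
```

```bash
python3 - <<'E'
from h import *
delta(w(.070,.057,.081),12)
d=cam('wrist');im=d['image'][150:350,130:510,::-1]
cv2.imwrite('pics/w5.png',cv2.convertScaleAbs(cv2.resize(im,None,fx=2,fy=2,interpolation=cv2.INTER_CUBIC),alpha=2))
E
```

```text
pos [498.  -76.7  85.6] rot [1.7993e+02 4.0000e-02 1.2030e+01] F [-0.1  0.1 -0.4]
d tool mm [0.7 9.3 4.6]
rotvec [0.0011 0.0007 0.0005]
```

View pics/w5.png

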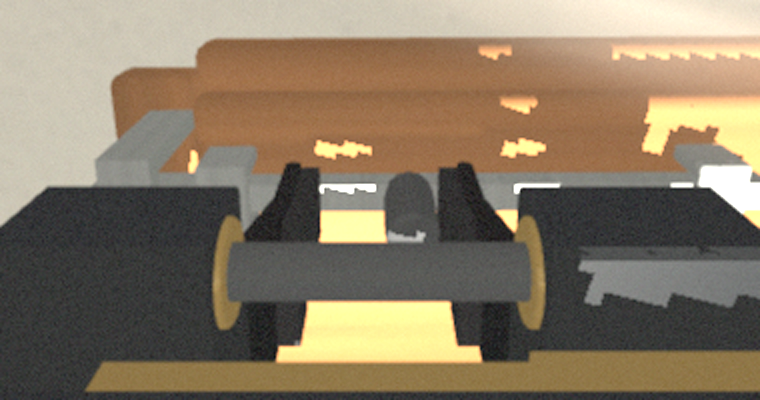

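The board stayed down with no force on the tool. The bolt reads about 33 mm travel, i.e. home: the knob at x≈410 is 8 mm off the finger centre at 379. I'll centre the fingers clear of the knob and retreat upward.

Emit:
{"fn": "drive_tool", "kwargs": {"moves": [{"x": 0,"y": 3,"z": 0,"rx": 0,"ry": 0,"rz": 0,"fingers": 0.26},{"x": 0,"y": 7,"z": 0,"rx": 0,"ry": 0,"rz": 0,"fingers": 0.26},{"x": 0,"y": 7,"z": -5,"rx": 0,"ry": 0,"rz": 0,"fingers": 0.26},{"x": 0,"y": 7,"z": -20,"rx": 0,"ry": 0,"rz": 0,"fingers": 0.26},{"x": 0,"y": 7,"z": -60,"rx": 0,"ry": 0,"rz": 0,"fingers": 0.26},{"x": 0,"y": 7,"z": -110,"rx": 0,"ry": 0,"rz": 0,"fingers": 0.26},{"x": 0,"y": 7,"z": -140,"rx": 0,"ry": 0,"rz": 0,"fingers": 0.26},{"x": 0,"y": 7,"z": -140,"rx": 0,"ry": 0,"rz": 0,"fingers": 0.26},{"x": 0,"y": 7,"z": -140,"rx": 0,"ry": 0,"rz": 0,"fingers": 0.26}]}}

```text
time_s: 13.78
tool_pos: [0.4995, -0.0836, 0.2259]
tool_rot: [179.9, 0.0, 12.0]
force: [0.1, -0.1, -0.2]
grip_width: 0.032
grasp_force: 0.0
```

```bash
python3 - <<'E'
from h import *
o=sensors.get_obs();print(o['tool_pos'],o['force'])
d=cam('wrist','w6.png');H=.0205
g=cv2.cvtColor(d['image'],cv2.COLOR_RGB2GRAY)
for tr in(.0,.027,.032):
  p=proj(d,w(.07,.025+tr,H+.04+.035));print(tr,p)
print('board far edge level/raised',proj(d,w(.095,.05,H+.04)),proj(d,w(.079,.05,H+.12)))
p=proj(d,w(.07,.057,H+.072));r=int(p[1])
print(r,[int(v) for v in g[r,int(p[0])-30:int(p[0])+31:2]])
E
```

```text
[ 0.49952231 -0.08363922  0.22590352] [ 0.10378191 -0.09000203 -0.20952866]
0.0 [355.17646565 191.25445263]
0.027 [325.58585015 191.22952621]
0.032 [320.10482702 191.22490913]
board far edge level/raised [327.0242084  157.78425143] [329.50919666 195.18607345]
190 [203, 206, 210, 203, 207, 206, 207, 198, 195, 196, 195, 170, 71, 94, 97, 97, 99, 103, 85, 166, 204, 206, 209, 209, 207, 205, 205, 210, 207, 207, 205]
```

The dark knob is centred at column 320, which matches 32 mm travel with the board level. Handing in.

```bash
python3 -c "
from cell import workorder; print(workorder.sign_off())"
```

```text
the job is handed in; nothing more can be done
None
```

The board is pressed level and held by the bolt, which measured about 32 mm home under the keeper; peak press was about 12 N, the arm never went near the shaker or mug, and the job is handed in with no verdict returned.

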